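# Load a sample panel on the support rods and clamp it down

## Task

Load the grey sample panel for its test: slide it off the fixture's loading shelf onto the two narrow support rods until it lies squarely against both locating pins. Then lower the pressure plate, lying on the bench, over the two pins until it rests flush on the panel, and swing both side arms all the way in over the plate. Leave the other things on the bench where they are.

Things in the scene. Friction and masses are not known exactly. Their poses are not given: they have to be found in the camera images.
- fixture: fixed fixture, about 310 x 232 mm; origin at bench height (z = 0) below the middle of its two support rods; x axis points away from the robot in the loading direction, y left, z up; stands turned by some yaw. Steel rods, 10 mm diameter, 172 mm long, lie along y at x -22 and +22 mm, tops 59.7 mm above the bench. A swing arm on a post stands either side.
- shelf_mid (a point): centre of the fixture's aluminium loading shelf top, at fixture x -147, y 0, z 60 mm. The shelf spans fixture x -232 to -62 mm and 184 mm across, with 6 mm high lips along its left and right edges (inner faces at y +-85 mm)
- left_pin (a point): tip of the left upright locating pin, 10 mm diameter with a tapered top, at fixture x +55, y +25, z 106 mm
- right_pin (a point): tip of the right locating pin, the same, at fixture x +55, y -25, z 106 mm
- panel: loose flat grey rectangular sample panel, 100 (its x) x 130 (its y) x 12 mm, 0.2 kg, too wide to span with the gripper; at the start it lies flat on the loading shelf, a little off-centre and turned; origin at the centre of its underside. Loaded, its far edge touches both pins: its origin is then at fixture x 0, z 59.7 mm.
- pressure_plate: loose aluminium plate, 110 (x) x 130 (y) x 10 mm, 0.4 kg, on the bench right of the fixture; origin under its centre. Holes at x +47 mm: round 13 mm at y -25, slot 15 (x) x 13 mm at y +25. Black upright grip block, 60 (x) x 14 (y) mm, centred at x -8, from 10 to 44 mm above the underside. Seated: origin at fixture x +8, y 0, z 71.7 mm, axes along the fixture's.
- left_arm (a joint): rad, left steel swing arm, 66 mm from pivot to knob; vertical pivot at fixture x +25, y +99 mm. 0: open, knob end toward the robot and 0.3 rad outward; at 0.3 it points along fixture -x; grows as the knob swings forward and inward; 1.87 (hard stop): square across the plate. Moves stiffly (1 N at the knob), stays where left. Underside 86 mm above the bench, 4 mm over a seated plate.
- right_arm (a joint): rad, right steel swing arm, 66 mm from pivot to knob; vertical pivot at fixture x +25, y -99 mm. 0: open, knob end toward the robot and 0.3 rad outward; at 0.3 it points along fixture -x; grows as the knob swings forward and inward; 1.87 (hard stop): square across the plate. Moves stiffly (1 N at the knob), stays where left. Underside 86 mm above the bench, 4 mm over a seated plate.
- left_arm_knob (a point): centre of the top of the left swing arm's upright black round knob (15 mm diameter, 30 mm tall, from 96 to 126 mm above the bench), 66 mm from the pivot
- right_arm_knob (a point): centre of the top of the right swing arm's upright black round knob (15 mm diameter, 30 mm tall, from 96 to 126 mm above the bench), 66 mm from the pivot
- left_arm_pivot (a point): on the left swing arm's vertical pivot axis, 97 mm above the bench
- right_arm_pivot (a point): on the right swing arm's vertical pivot axis, 97 mm above the bench
- sample_box: bystander: small carton, 60 x 90 x 45 mm; origin under its centre
- tape_roll: bystander: roll of tape lying flat, 98 mm diameter, 18 mm high; origin under its centre
- weight: bystander: brass-coloured knobbed check weight, 33 mm diameter, 42 mm high; origin under its centre

How it is judged:
By the outcome, as a careful person would: the job done as asked, in the order asked, and still so for the second after the job is handed in, with the robot touching nothing.
It also fails if it takes over 72 s, if anything falls off the work surface, if the arm or the gripper's body presses on something with over 40 N, if the wrist force passes 120 N, or if a joint passes its speed limit or range.

## Robot

A 6-joint arm with a two-finger parallel gripper is mounted at the origin on a cart in front of the work surface, level with it; the furniture and walls round the work are solid. World frame = base frame: x ahead of the robot, y to its left, z up, the work surface at z = 0. Lengths are in m, angles in degrees, forces in N, time in s.
With the tool pointing down it reaches from about 0.35 to 0.875 m from the base axis. Payload 4.2 kg.
Tool frame: the origin (TCP) lies on the front face of the gripper's body, between the roots of the fingers; the fingertips stand 70 mm ahead of it and the grasp point (between the pads) lies 51 mm ahead of it (r.nose_length is the distance from the TCP to the fingertips, in m); z points along the fingers, y is the direction in which the jaws open and shut (so a half turn about z gives the same grasp; the last joint's range is limited). The gripper opens to 87 mm and grips with 3 to 60 N. Pads are 19 mm wide; open, the fingers measure 117 mm over their backs; the gripper's body (75 mm by 190 mm) begins 51 mm behind the grasp point.
Start: joints at [-56.574, 22.042, 0.453, 0, -68.411, -14.817], TCP at [0.199, -0.592, 0.292] pointing down, gripper open.
Joint ranges: [-179.83, 179.83], [-69.29, 118.12], [-61.27, 80.66], [-181.25, 117.63], [-171.15, -9.14], [-177.46, 177.46]. Speed limits (degrees/s): [159.86, 159.86, 180, 180, 180, 180].

## Interface

Orientations are given as a 3x3 rotation matrix whose columns are the frame's x, y, z axes.
In Python, from station import telemetry, capture, order, r gives the robot as it stands.
- The arm moves only by the tool drive_tool, never from a script. Its argument "series" is a list of rows, each a list of 4 numbers: the shift along the tool's x, y, z as a fraction of full scale, then the turn about the tool's z as a fraction of full scale. In form: [[dx, dy, dz, turn], ...]. A call has 1 to 10 rows; each row is the pose to reach, as a shift and turn from the pose commanded when the call began, along the tool's axes at that moment; what a row does not reach only later rows make up. Full scale, the value 1, is 0.12 m for a shift and 2 rad for a turn. A row lasts 1/8 s, in which the tool goes at most 62.5 mm and 10.7 degrees, less where a joint would pass 70% of its speed; a pose out of reach is approached as far as the arm can. A call with a number of a shift or a turn outside -1 to 1 is refused whole. A call with a gripper value outside its range is refused whole. "fingers" is the finger opening in mm, from 0 to 87, set as the call begins (left out, the last holds). The fingers move at their own pace and stop on an object; the grip force is fixed at half the most. Time passes only in rows, so rows that repeat a pose let the fingers close. It gives the time, the measured TCP pose, the force and the opening at its end, in the units of the state.
- telemetry.sense(): the state, without advancing time (a new reading comes with each control period).
- capture(name): name is "scene" or "top"; returns a dict with "color" (480x640x3 uint8, blue, green, red), "fx", "fy", "cx", "cy" (pixels), "eye" and "attitude" of the camera in the world. Camera axes: x right, y up, looking along -z (the intrinsics and any distortion apply to the point x, -y, -z); pixel columns grow to the right and rows downward; lengths in m; the calibration is good to about 2 mm. A picture is of the moment at which its call begins. There is no depth.
- order.finish_job(): hands the job in, once; it reports no verdict.
The state is a dict: "time_s": time; "joints": joint angles; "joint_velocities": joint speeds; "effort": joint torques, N m; "tcp_pos": TCP position; "ee_rot": TCP orientation; "wrist_force": force on the tool from outside, world axes, zero at the start; "moment": the same for the moment, N m; "gripper_width": opening from 0.0 (shut) to 1.0 (fully open).
Only numpy, scipy, OpenCV 4.12 (cv2) and the standard library are available. Lean on these libraries where they do the work, as an engineer would, in place of code of your own. Each camera call takes 0.05 s, during which the arm holds its last target. There are 200 camera calls.

## Working session

There is one attempt and no reset: what is moved stays moved. The work goes in short steps, Python scripts to look and compute and a tool call to move; the robot and the scene stay as the last step left them, time stands still between calls to the robot, and variables do not carry over. Pictures are saved under pics/ and viewed, about 8 in all and at most 12, crops included, and the job is handed in when it is done.

Besides the shell and the picture viewer there is one more tool, called after "Call:" as name(argument=value, ...) on one line, values as JSON. drive_tool: Moves the arm, as the interface text tells. Shift numbers are shares of 0.12 m and turn numbers shares of 2 rad, none past 1 either way. Its arguments: {"type":"object","properties":{"series":{"type":"array","items":{"type":"array","items":{"type":"number","minimum":-1,"maximum":1}}},"fingers":{"type":"number"}},"required":["series"]}

```bash
ls; mkdir -p pics; python3 - <<'E'
from station import telemetry,capture,r
import cv2
s=telemetry.sense();print(s)
for n in("scene","top"):
    c=capture(n);cv2.imwrite(f"pics/{n}0.png",c["color"]);print({k:v for k,v in c.items() if k!="color"})
print(r.nose_length,[a for a in dir(r) if a[0]!='_'])
E
```

```text
pics
{'time_s': 0.0, 'joints': array([-5.65732950e+01,  2.20893941e+01,  3.79277793e-01, -2.84970822e-02,
       -6.84110651e+01, -1.48167037e+01]), 'joint_velocities': array([ 0.03909372, -0.02743228, -0.01212737, -0.00573306,  0.03001082,
       -0.04237361]), 'effort': array([-3.64465559e-04, -3.90665495e+01,  1.87402725e+01,  4.22004819e+00,
        1.08844033e-02, -2.06193672e-04]), 'tcp_pos': array([ 0.19932934, -0.59188033,  0.29117169]), 'ee_rot': array([[-9.47771224e-01, -3.18949997e-01, -7.79094802e-04],
       [-3.18950935e-01,  9.47769076e-01,  2.01990016e-03],
       [ 9.41548112e-05,  2.16289626e-03, -9.99997657e-01]]), 'wrist_force': array([ 0.06850485,  0.20006997, -0.82600158]), 'moment': array([-0.01748179, -0.00792427, -0.01474044]), 'gripper_width': 0.9968161056648607}
{'fx': 530.2743520729231, 'fy': 530.2743520729231, 'cx': 322.199552558183, 'cy': 234.6214702636844, 'eye': array([-0.40157398,  0.75117924,  0.83145896]), 'attitude': array([[-0.59431246,  0.42766552, -0.68109831],
       [-0.80411281, -0.30127245,  0.51248171],
       [ 0.0139746 ,  0.85225414,  0.52294129]])}
{'fx': 607.4317404437261, 'fy': 607.4317404437261, 'cx': 318.31557847959436, 'cy': 250.19250181399653, 'eye': array([0.33644351, 0.05342423, 1.74995372]), 'attitude': array([[-4.99633192e-04,  9.90299542e-01, -1.38948072e-01],
       [-9.99992580e-01, -1.02554335e-03, -3.71337021e-03],
       [-3.81984609e-03,  1.38945185e-01,  9.90292706e-01]])}
0.0697 ['PlanningError', 'nose_length']
```

View pics/top0.png

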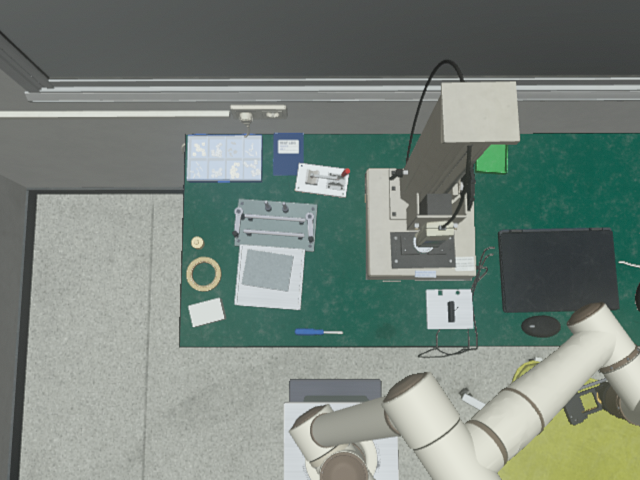

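View pics/scene0.png

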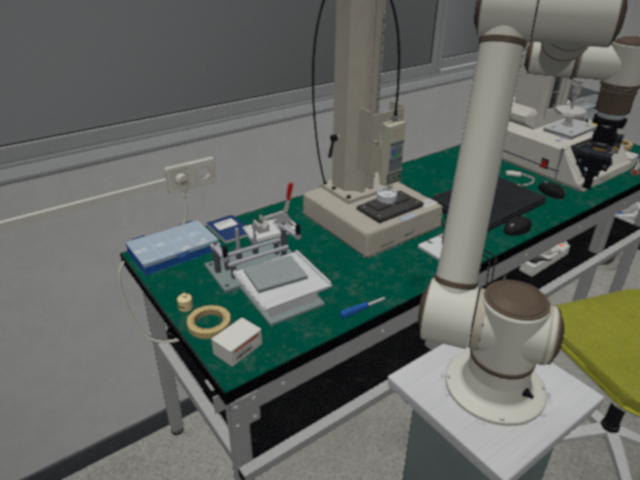

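The top view shows the fixture near (272,240), its pins at (268,207) and (285,208), and the panel near (270,270). The plate is at (450,309), the test machine stands between them, and the bystanders are to the left. I'll zoom in next.

```bash
python3 - <<'E'
import cv2,numpy as np
t=cv2.imread("pics/top0.png");s=cv2.imread("pics/scene0.png")
a=cv2.resize(t[190:315,225:325],None,fx=4.8,fy=4.8,interpolation=cv2.INTER_CUBIC)[:600]
b=cv2.resize(t[280:340,415:485],(320,274),interpolation=cv2.INTER_CUBIC)
c=cv2.resize(s[215:325,200:335],(320,261),interpolation=cv2.INTER_CUBIC)
o=np.zeros((600,800,3),np.uint8);o[:a.shape[0],:480]=a[:,:480];o[:274,480:]=b;o[300:561,480:]=c
cv2.imwrite("pics/z1.png",o)
E
```

```text
(no output)
```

View pics/z1.png

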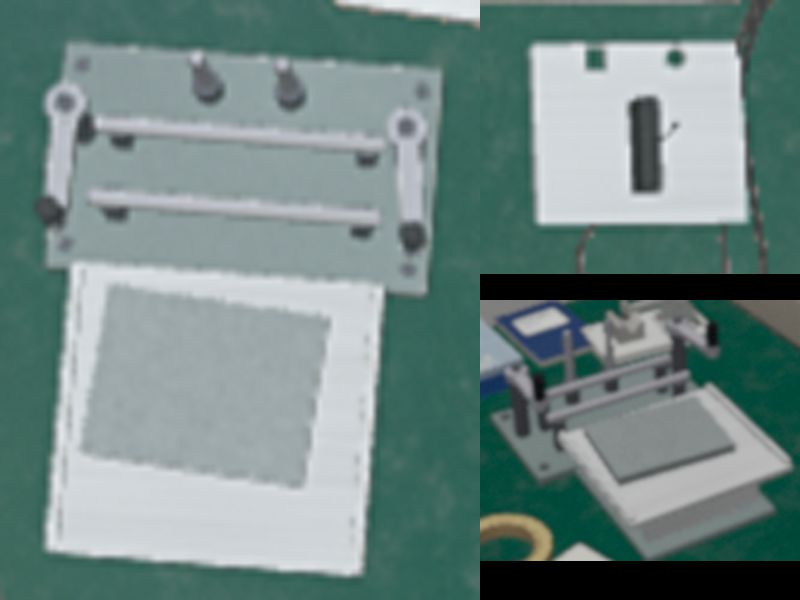

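The zoomed crop gives the rods, pivots, pin tips and the shelf, panel and plate corners. I'll fit 2D poses by casting rays.

```bash
cat > h.py <<'E'
import numpy as np
from scipy.spatial.transform import Rotation as Ro
TOP=dict(fx=607.4317404437261,fy=607.4317404437261,cx=318.31557847959436,cy=250.19250181399653,eye=np.array([0.33644351,0.05342423,1.74995372]),attitude=np.array([[-4.99633192e-04,9.90299542e-01,-1.38948072e-01],[-9.99992580e-01,-1.02554335e-03,-3.71337021e-03],[-3.81984609e-03,1.38945185e-01,9.90292706e-01]]))
SC=dict(fx=530.2743520729231,fy=530.2743520729231,cx=322.199552558183,cy=234.6214702636844,eye=np.array([-0.40157398,0.75117924,0.83145896]),attitude=np.array([[-0.59431246,0.42766552,-0.68109831],[-0.80411281,-0.30127245,0.51248171],[0.0139746,0.85225414,0.52294129]]))
def ray(c,u,v,z):
    d=c["attitude"]@np.array([(u-c["cx"])/c["fx"],-(v-c["cy"])/c["fy"],-1]);e=c["eye"]
    return (e+d*(z-e[2])/d[2])[:2]
def proj(c,p):
    q=c["attitude"].T@(np.asarray(p)-c["eye"]);return np.array([c["cx"]+c["fx"]*q[0]/-q[2],c["cy"]-c["fy"]*q[1]/-q[2]])
def fit(obj,w):
    obj=np.array(obj,float);w=np.array(w);a=obj-obj.mean(0);b=w-w.mean(0)
    th=np.arctan2((a[:,0]*b[:,1]-a[:,1]*b[:,0]).sum(),(a*b).sum());c,s=np.cos(th),np.sin(th);R=np.array([[c,-s],[s,c]])
    t=w.mean(0)-R@obj.mean(0);return t,th,(w-(obj@R.T+t))*1000
E
python3 - <<'E'
from h import *
np.set_printoptions(precision=4,suppress=True)
A=lambda x,y:((x+.5)/4.8-.5+225,(y+.5)/4.8-.5+190)
B=lambda x,y:((x-480+.5)/(320/70)-.5+415,(y+.5)/(274/60)-.5+280)
F=[((65,102),.096,25,99),((406,127),.096,25,-99),((197,57),.106,55,25),((282,64),.106,55,-25),((97,123),.0547,22,86),((384,145),.0547,22,-86),((90,197),.0547,-22,86),((380,218),.0547,-22,-86),((72,263),.066,-62,92),((384,285),.066,-62,-92),((45,550),.066,-232,92),((362,575),.066,-232,-92)]
t,th,res=fit([[f[2]/1e3,f[3]/1e3] for f in F],[ray(TOP,*A(*f[0]),f[1]) for f in F]);print("fix",t,np.degrees(th));print(res)
R=np.array([[np.cos(th),-np.sin(th)],[np.sin(th),np.cos(th)]])
P=[((108,284),50,65),((331,318),50,-65),((304,488),-50,-65),((80,455),-50,65)]
p,ph,res=fit([[f[1]/1e3,f[2]/1e3] for f in P],[ray(TOP,*A(*f[0]),.072) for f in P]);print("panel",p,np.degrees(ph),res);print("panel in fix",R.T@(p-t),np.degrees(ph-th))
Q=[((530,44),.01,55,65),((743,42),.01,55,-65),((748,222),.01,-55,-65),((537,223),.01,-55,65),((596,58),.01,47,25),((675,58),.01,47,-25),((645,144),.044,-8,0)]
q,qh,res=fit([[f[2]/1e3,f[3]/1e3] for f in Q],[ray(TOP,*B(*f[0]),f[1]) for f in Q]);print("plate",q,np.degrees(qh),res)
for n,x,y,z in[("lpin",.055,.025,.106),("rpin",.055,-.025,.106),("shTL",-.062,.092,.066),("shBR",-.232,-.092,.066),("lknob",.025-.066*np.cos(.3),.099+.066*np.sin(.3),.126)]:
    w=[*(R@[x,y]+t),z];print(n,w,proj(SC,w),(proj(SC,w)-[200,215])*[320/135,261/110]+[480,300])
E
```

```text
fix [0.646  0.1849] -4.231536888207706
[[ 0.7841  0.3272]
 [ 0.4291  0.5258]
 [ 0.5728 -0.6484]
 [ 0.0797  0.2101]
 [ 0.5918 -0.4045]
 [-0.1749  1.1182]
 [ 0.0241 -0.2442]
 [-0.0354  0.1134]
 [-1.5932 -0.7659]
 [-1.1905  0.3832]
 [ 0.7047 -0.6701]
 [-0.1925  0.0551]]
panel [0.5165 0.201 ] -8.5635121335971 [[ 0.4955  0.6732]
 [-0.2182 -0.5949]
 [-0.031  -0.4464]
 [-0.2463  0.3681]]
panel in fix [-0.1304  0.0065] -4.331975245389395
plate [ 0.4118 -0.3132] 0.23341531104518057 [[ 0.7754  0.8099]
 [ 1.3961 -2.5863]
 [-0.5864 -1.2475]
 [-0.6022 -0.301 ]
 [-0.2021 -0.2374]
 [-0.4438  0.3381]
 [-0.3371  3.2243]]
lpin [np.float64(0.7026948441607934), np.float64(0.20580021651064506), 0.106] [236.5608 227.7478] [566.6627 330.247 ]
rpin [np.float64(0.6990054876423728), np.float64(0.1559365158008102), 0.106] [253.5744 222.8866] [606.9911 318.7128]
shTL [np.float64(0.5909575222344635), np.float64(0.2812506697149282), 0.066] [232.5429 269.3727] [557.1388 429.0117]
shBR [np.float64(0.4078441078332369), np.float64(0.11029606326536609), 0.066] [331.9755 281.4856] [792.8309 457.7522]
lknob [np.float64(0.6167957113335273), np.float64(0.30591571408783863), 0.126] [216.5951 247.5888] [519.3366 377.3243]
```

Call:
drive_tool(series=[[-0.35, 0.35, 0, 0], [-0.7, 0.7, 0, 0], [-1, 1, 0, 0], [-1, 1, 0, 0]])

```text
time_s: 0.6
tcp_pos: [0.2758, -0.4377, 0.2924]
ee_rot: [[-0.946, -0.323, 0.0], [-0.323, 0.946, 0.001], [-0.0, 0.001, -1.0]]
wrist_force: [-0.9, 0.5, 0.3]
gripper_width: 0.999
```

```bash
cat >> h.py <<'E'
T=np.array([.646,.1849]);TH=np.radians(-4.23);RF=np.array([[np.cos(TH),-np.sin(TH)],[np.sin(TH),np.cos(TH)]])
def f2w(x,y): return RF@[x/1e3,y/1e3]+T
def w2f(p): return RF.T@(np.asarray(p)[:2]-T)*1e3
def to(x,y,z,yaw=None):
    "fractions from the current pose to world x,y,z, tool y axis at yaw deg"
    from station import telemetry
    s=telemetry.sense();R=s["ee_rot"];d=R.T@(np.array([x,y,z])-s["tcp_pos"])
    cur=np.degrees(np.arctan2(R[1,1],R[0,1]));t=0 if yaw is None else -np.radians((yaw-cur+180)%360-180)/2
    print("go",np.round(d/.12,3),"turn",round(t,3),"| at",s["tcp_pos"].round(4),"fix",w2f(s["tcp_pos"]).round(1),"yaw",round(cur,2),"F",s["wrist_force"].round(1),"g",round(s["gripper_width"]*87,1),"t",round(s["time_s"],2),"j6",s["joints"][5].round(1))
E
python3 -c "
from h import *
to(.39,-.148,.292,85.77);p=f2w(-212,2);to(*p,.2);print(p)"
```

```text
go [-1.681  1.977  0.005] turn 0.201 | at [ 0.2758 -0.4377  0.2924] fix [-323.3 -648.3] yaw 108.86 F [-0.9  0.5  0.3] g 86.9 t 0.6 j6 -31.3
go [-2.978  4.621  0.774] turn 0 | at [ 0.2758 -0.4377  0.2924] fix [-323.3 -648.3] yaw 108.86 F [-0.9  0.5  0.3] g 86.9 t 0.6 j6 -31.3
[0.43472501 0.20253175]
```

Call:
drive_tool(series=[[-0.35, 0.35, 0, 0], [-0.7, 0.7, 0, 0], [-0.9, 1, 0, 0], [-0.9, 1, 0, 0]])

```text
time_s: 1.1
tcp_pos: [0.3394, -0.2907, 0.2923]
ee_rot: [[-0.947, -0.322, 0.0], [-0.322, 0.947, 0.0], [-0.0, 0.0, -1.0]]
wrist_force: [-0.0, 0.9, 0.8]
gripper_width: 0.999
```

Call:
drive_tool(series=[[-0.25, 0.35, 0, 0], [-0.5, 0.7, 0, 0], [-0.7, 1, 0, 0], [-0.7, 1, 0, 0]])

```text
time_s: 1.6
tcp_pos: [0.3811, -0.1507, 0.2923]
ee_rot: [[-0.947, -0.322, 0.0], [-0.322, 0.947, -0.0], [-0.0, -0.0, -1.0]]
wrist_force: [-0.1, -0.4, -0.1]
gripper_width: 0.999
```

Call:
drive_tool(series=[[-0.15, 0.35, 0, 0], [-0.3, 0.7, 0, 0], [-0.4, 1, 0, 0], [-0.4, 1, 0, 0]])

```text
time_s: 2.1
tcp_pos: [0.388, -0.0222, 0.2923]
ee_rot: [[-0.947, -0.321, 0.0], [-0.321, 0.947, -0.0], [-0.0, -0.0, -1.0]]
wrist_force: [0.8, -0.5, 0.6]
gripper_width: 0.997
```

Call:
drive_tool(series=[[-0.2, 0.35, 0, 0.05], [-0.3, 0.7, 0, 0.1], [-0.5, 1, 0, 0.15], [-0.5, 1, 0, 0.2], [-0.5, 1, 0, 0.2]])

```text
time_s: 2.72
tcp_pos: [0.4067, 0.1092, 0.2919]
ee_rot: [[-0.997, 0.076, -0.001], [0.076, 0.997, -0.001], [0.001, -0.001, -1.0]]
wrist_force: [-0.5, -0.1, 0.3]
gripper_width: 1.005
```

```bash
python3 -c "
from h import *
to(*f2w(-212,2),.2,85.77)"
```

```text
go [-0.175  0.794  0.764] turn -0.001 | at [0.4067 0.1092 0.2919] fix [-233.1  -93.1] yaw 85.65 F [-0.5 -0.1  0.3] g 87.4 t 2.73 j6 -131.7
```

Call:
drive_tool(series=[[-0.1, 0.4, 0.2, 0], [-0.17, 0.83, 0.4, 0], [-0.17, 0.83, 0.8, 0], [-0.17, 0.83, 0.95, 0], [-0.17, 0.83, 0.95, 0]])

```text
time_s: 3.35
tcp_pos: [0.4339, 0.2063, 0.1768]
ee_rot: [[-0.997, 0.076, -0.003], [0.076, 0.997, -0.003], [0.003, -0.003, -1.0]]
wrist_force: [0.1, 0.7, 0.5]
gripper_width: 1.002
```

```bash
python3 -c "
from h import *
to(*f2w(-212,6),.1345,85.77)
from station import capture;import cv2
a=capture('top')['color'];b=capture('scene')['color'];cv2.imwrite('pics/t1.png',a)
o=np.hstack([cv2.resize(a[190:315,225:325],(400,500)),cv2.resize(b[200:325,200:300],(400,500))]);cv2.imwrite('pics/z2.png',o)"
```

```text
go [-0.01   0.003  0.353] turn -0.001 | at [0.4339 0.2063 0.1768] fix [-213.1    5.7] yaw 85.65 F [0.1 0.7 0.5] g 87.2 t 3.35 j6 -139.2
```

View pics/z2.png

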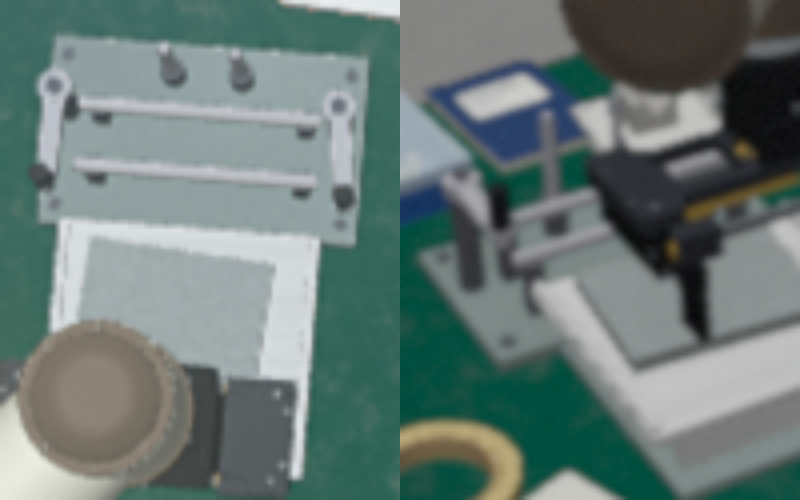

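```bash
python3 -c "
from h import *
print(w2f(ray(SC,276,285,.107)),proj(SC,[*f2w(-213,56),.107]))"
```

```text
[-223.44653371   54.54185441] [273.26448028 282.82287455]
```

Call:
drive_tool(series=[[0, 0, 0.2, 0], [0, 0, 0.35, 0], [0, 0, 0.35, 0]])

```text
time_s: 3.82
tcp_pos: [0.4341, 0.2077, 0.1366]
ee_rot: [[-0.997, 0.075, -0.0], [0.075, 0.997, -0.0], [0.0, -0.0, -1.0]]
wrist_force: [-0.7, -0.5, -0.2]
gripper_width: 1.001
```

Call:
drive_tool(series=[[-0.06, 0, 0, 0], [-0.12, 0, 0, 0], [-0.18, 0, 0, 0], [-0.24, 0, 0, 0], [-0.3, 0, 0, 0], [-0.36, 0, 0, 0], [-0.42, 0, 0, 0], [-0.48, 0, 0, 0], [-0.54, 0, 0, 0], [-0.54, 0, 0, 0]])

```text
time_s: 5.08
tcp_pos: [0.4994, 0.2034, 0.1362]
ee_rot: [[-0.997, 0.076, 0.001], [0.076, 0.997, 0.001], [-0.001, 0.001, -1.0]]
wrist_force: [0.8, -1.1, -0.1]
gripper_width: 1.003
```

```bash
python3 -c "
from h import *
to(*f2w(-60,0),.1345,85.77)
from station import capture;import cv2
a=capture('top')['color'];b=capture('scene')['color'];cv2.imwrite('pics/t2.png',a)
o=np.hstack([cv2.resize(a[190:290,225:325],(400,400),interpolation=2),cv2.resize(b[210:310,200:300],(400,400),interpolation=2)]);cv2.imwrite('pics/z3.png',o)"
```

```text
go [-0.73  -0.063  0.015] turn -0.001 | at [0.4994 0.2034 0.1362] fix [-147.6    7.7] yaw 85.67 F [ 0.8 -1.1 -0.1] g 87.3 t 5.08 j6 -133.8
```

View pics/z3.png

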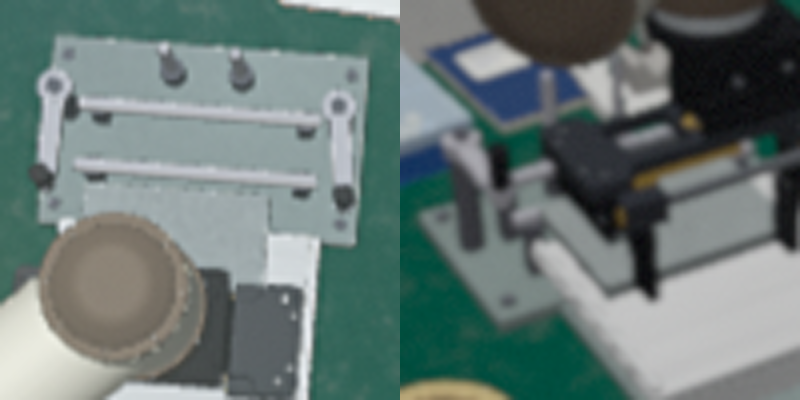

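The panel is now square to the fingers and part-way over the gap. Its front corners in the crop are at (83,187) and (270,197).

```bash
python3 -c "
from h import *
for u,v in((83,187),(270,197)): print(w2f(ray(TOP,(u+.5)/4-.5+225,(v+.5)/4-.5+190,.072)))
print(w2f(ray(SC,(610-400+.5)/4-.5+200,(295+.5)/4-.5+210,.072)))"
```

```text
[-40.58037496  76.22307629]
[-38.13341553 -54.90051358]
[-146.80723289   79.04524722]
```

Call:
drive_tool(series=[[-0.07, -0.01, 0.01, 0], [-0.14, -0.02, 0.01, 0], [-0.21, -0.03, 0.01, 0], [-0.28, -0.045, 0.01, 0], [-0.35, -0.06, 0.01, 0], [-0.42, -0.07, 0.01, 0], [-0.49, -0.08, 0.01, 0], [-0.56, -0.09, 0.01, 0], [-0.62, -0.1, 0.01, 0], [-0.66, -0.1, 0.01, 0]])

```text
time_s: 6.42
tcp_pos: [0.5769, 0.1852, 0.1349]
ee_rot: [[-0.997, 0.075, -0.0], [0.075, 0.997, -0.0], [0.0, -0.0, -1.0]]
wrist_force: [-1.4, -0.3, -0.3]
gripper_width: 1.003
```

```bash
python3 -c "
from h import *
to(*f2w(-59,-4),.1345,85.77)
from station import capture;import cv2
a=capture('top')['color'];b=capture('scene')['color'];cv2.imwrite('pics/t3.png',a)
o=np.hstack([cv2.resize(a[190:290,225:325],(400,400),interpolation=2),cv2.resize(b[210:310,200:300],(400,400),interpolation=2)]);cv2.imwrite('pics/z4.png',o)"
```

```text
go [-0.082  0.007  0.003] turn -0.001 | at [0.5769 0.1852 0.1349] fix [-68.9  -4.8] yaw 85.67 F [-1.4 -0.3 -0.3] g 87.3 t 6.42 j6 -127.4
```

View pics/z4.png

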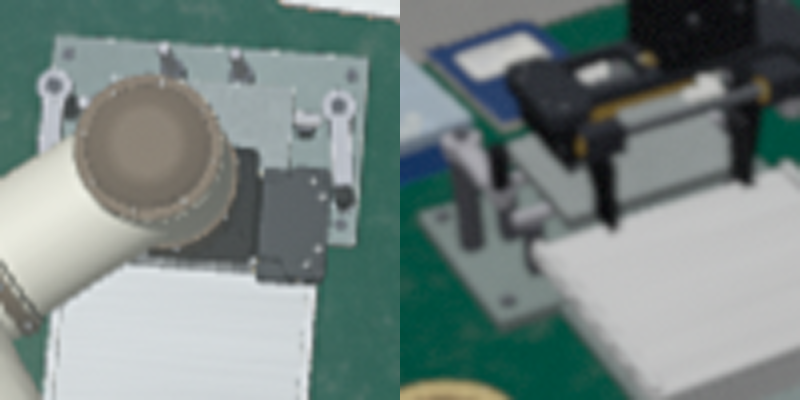

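Call:
drive_tool(series=[[-0.02, 0, 0, 0], [-0.04, 0, 0, 0], [-0.06, 0, 0, 0], [-0.075, 0, 0, 0], [-0.09, 0, 0, 0], [-0.09, 0, 0, 0]])

```text
time_s: 7.28
tcp_pos: [0.5859, 0.1847, 0.135]
ee_rot: [[-0.997, 0.075, -0.003], [0.075, 0.997, -0.001], [0.003, -0.001, -1.0]]
wrist_force: [-6.2, 1.9, 3.9]
gripper_width: 1.0
```

```bash
python3 -c "
from h import *
to(*f2w(-59,-4),.1345,85.77);print(w2f(ray(TOP,(293.5)/4-.5+225,(88.5)/4-.5+190,.072)))"
```

```text
go [-0.008  0.006  0.004] turn -0.001 | at [0.5859 0.1847 0.135 ] fix [-59.9  -4.7] yaw 85.69 F [-6.2  1.9  3.9] g 87.0 t 7.28 j6 -126.8
[ 40.46047103 -64.89253209]
```

Call:
drive_tool(series=[[-0.01, 0, 0, 0], [-0.02, 0, 0, 0], [-0.02, 0, 0, 0], [-0.02, 0, 0, 0]])

```text
time_s: 7.78
tcp_pos: [0.5863, 0.1846, 0.135]
ee_rot: [[-0.997, 0.075, -0.008], [0.075, 0.997, -0.001], [0.007, -0.002, -1.0]]
wrist_force: [-12.7, 3.7, 7.9]
gripper_width: 1.003
```

Call:
drive_tool(series=[[0.03, 0, 0, 0], [0.1, 0, 0, 0], [0.3, 0, 0, 0], [0.6, 0, -0.3, 0], [0.9, 0, -0.8, 0], [1, -0.3, -1, 0], [1, -0.7, -1, 0], [1, -1, -1, 0], [1, -1, -1, 0]])

```text
time_s: 8.9
tcp_pos: [0.4607, 0.0719, 0.2555]
ee_rot: [[-0.997, 0.078, 0.001], [0.078, 0.997, 0.0], [-0.001, 0.001, -1.0]]
wrist_force: [0.8, 0.5, 0.4]
gripper_width: 0.994
```

```bash
python3 -c "
from h import *
to(*f2w(-59,-4),.1345,85.77)
from station import capture;import cv2
a=capture('top')['color'];b=capture('scene')['color'];cv2.imwrite('pics/t4.png',a)
o=np.hstack([cv2.resize(a[190:290,225:325],(500,500),interpolation=2),cv2.resize(b[210:310,200:260],(300,500),interpolation=2)]);cv2.imwrite('pics/z5.png',o)"
```

```text
go [-0.973  1.023  1.01 ] turn -0.002 | at [0.4607 0.0719 0.2555] fix [-176.5 -126.4] yaw 85.52 F [0.8 0.5 0.4] g 86.5 t 8.9 j6 -123.4
```

View pics/z5.png

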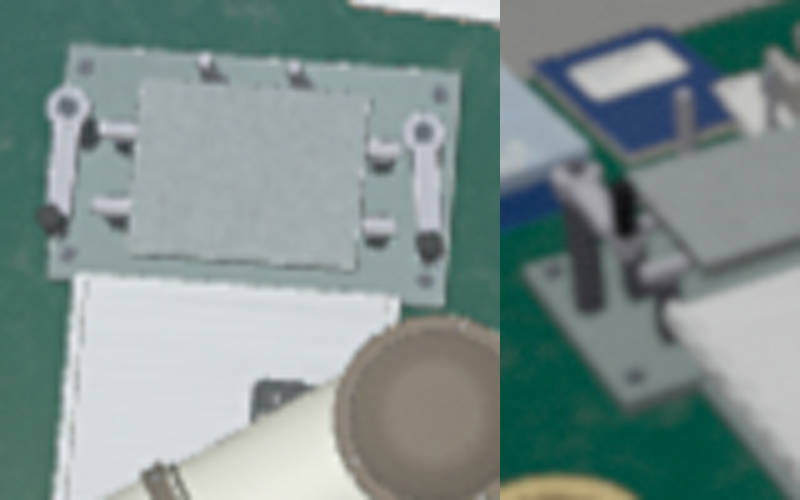

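```bash
python3 -c "
from h import *
P=[((140,80),50,65),((369,99),50,-65),((355,269),-50,-65),((130,256),-50,65)]
t,th,r=fit([[a/1e3,b/1e3] for _,a,b in P],[ray(TOP,(u+.5)/5-.5+225,(v+.5)/5-.5+190,.072) for (u,v),a,b in P])
print(w2f(t),np.degrees(th)+4.23,r)
Q=[((530,44),.01,55,65),((743,42),.01,55,-65),((748,222),.01,-55,-65),((537,223),.01,-55,65),((596,58),.01,47,25),((675,58),.01,47,-25)]
q,qh,_=fit([[f[2]/1e3,f[3]/1e3] for f in Q],[ray(TOP,(f[0][0]-480+.5)/(320/70)-.5+415,(f[0][1]+.5)/(274/60)-.5+280,f[1]) for f in Q]);print(q,np.degrees(qh))
g=q+[-.008,0];print(g);to(*g,.17,90+np.degrees(qh))"
```

```text
[-1.69978066 -1.78929825] 0.3661778328725007 [[ 0.5978004   0.22643985]
 [-1.73265531  0.72830772]
 [ 1.20241117  1.4218333 ]
 [-0.06755625 -2.37658088]]
[ 0.41183536 -0.31379209] 0.3635431006670008
[ 0.40383536 -0.31379209]
go [ 0.234 -3.256  0.709] turn -0.041 | at [0.4614 0.0736 0.2554] fix [-175.9 -124.6] yaw 85.65 F [ 1.1 -0.4 -0.4] g 87.1 t 9.0 j6 -123.4
```

Call:
drive_tool(series=[[0.2, -0.4, -0.1, 0], [0.4, -0.8, -0.2, 0], [0.5, -1, -0.2, 0], [0.5, -1, -0.2, 0]])

```text
time_s: 9.5
tcp_pos: [0.3919, -0.0417, 0.2793]
ee_rot: [[-0.997, 0.076, 0.001], [0.076, 0.997, 0.0], [-0.001, 0.0, -1.0]]
wrist_force: [1.1, -0.5, -0.3]
gripper_width: 1.0
```

Call:
drive_tool(series=[[0, -0.4, 0, 0], [0, -0.8, 0, 0], [0, -1, 0, 0], [0, -1, 0, 0]])

```text
time_s: 10.0
tcp_pos: [0.3843, -0.1613, 0.2787]
ee_rot: [[-0.997, 0.077, -0.0], [0.077, 0.997, -0.0], [0.0, -0.0, -1.0]]
wrist_force: [-0.8, 0.3, -0.7]
gripper_width: 1.002
```

Call:
drive_tool(series=[[-0.05, -0.4, 0, 0], [-0.1, -0.8, 0, 0], [-0.2, -1, 0, -0.04], [-0.2, -1, 0, -0.04]])

```text
time_s: 10.5
tcp_pos: [0.3997, -0.2826, 0.2784]
ee_rot: [[-1.0, -0.004, -0.001], [-0.004, 1.0, 0.0], [0.001, 0.0, -1.0]]
wrist_force: [-0.3, -0.4, -0.0]
gripper_width: 0.997
```

```bash
python3 -c "
from h import *
to(.4038,-.3138,.17,90.36)"
```

```text
go [-0.034 -0.26   0.903] turn -0.001 | at [ 0.3997 -0.2826  0.2784] fix [-211.2 -484.4] yaw 90.23 F [-0.3 -0.4 -0. ] g 86.8 t 10.5 j6 -73.6
```

Call:
drive_tool(series=[[-0.03, -0.26, 0, 0], [-0.03, -0.26, 0.4, 0], [-0.03, -0.26, 0.8, 0], [-0.03, -0.26, 1, 0], [-0.03, -0.26, 1, 0]])

```text
time_s: 11.12
tcp_pos: [0.4015, -0.3118, 0.1574]
ee_rot: [[-1.0, -0.006, -0.004], [-0.006, 1.0, 0.002], [0.004, 0.002, -1.0]]
wrist_force: [-0.5, 0.2, 0.5]
gripper_width: 0.999
```

```bash
python3 -c "
from h import *
to(.4038,-.3138,.085,90.36)
from station import capture;import cv2
a=capture('top')['color'];b=capture('scene')['color'];cv2.imwrite('pics/t5.png',a)
o=np.hstack([cv2.resize(a[270:350,400:500],(400,320),interpolation=2),cv2.resize(b[190:290,380:480],(400,400),interpolation=2)[:320]]);cv2.imwrite('pics/z6.png',o)"
```

```text
go [-0.021 -0.018  0.603] turn -0.0 | at [ 0.4015 -0.3118  0.1574] fix [-207.2 -513.4] yaw 90.35 F [-0.5  0.2  0.5] g 86.9 t 11.12 j6 -70.1
```

View pics/z6.png

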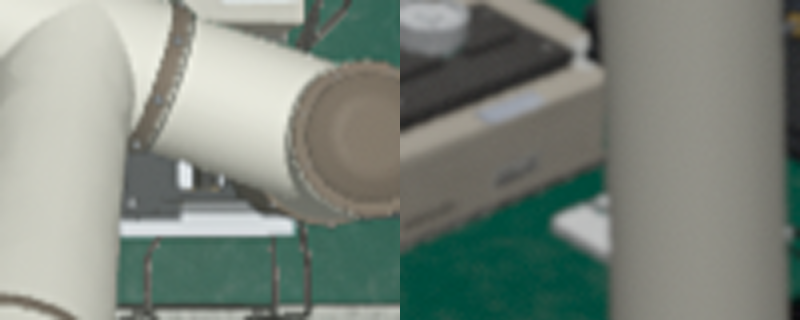

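The arm blocks both views of the plate, so I'll rely on the earlier measurement.

Call:
drive_tool(series=[[-0.02, -0.02, 0.25, 0], [-0.02, -0.02, 0.45, 0], [-0.02, -0.02, 0.6, 0], [-0.02, -0.02, 0.6, 0]])

```text
time_s: 11.72
tcp_pos: [0.4048, -0.3158, 0.0875]
ee_rot: [[-1.0, -0.005, 0.0], [-0.005, 1.0, -0.0], [-0.0, -0.0, -1.0]]
wrist_force: [-0.3, 0.0, -1.0]
gripper_width: 1.003
```

Call:
drive_tool(series=[[0, 0, 0, 0], [0, 0, 0, 0], [0, 0, 0, 0], [0, 0, 0, 0], [0, 0, 0, 0], [0, 0, 0, 0]], fingers=0)

```text
time_s: 12.48
tcp_pos: [0.4042, -0.3162, 0.087]
ee_rot: [[-1.0, -0.005, -0.0], [-0.005, 1.0, 0.0], [0.0, 0.0, -1.0]]
wrist_force: [-0.8, -0.1, 0.1]
gripper_width: 0.403
```

```bash
python3 -c "
from h import *
to(.4038,-.3138,.085,90.36)"
```

```text
go [0.003 0.02  0.017] turn -0.001 | at [ 0.4042 -0.3162  0.087 ] fix [-204.2 -517.5] yaw 90.27 F [-0.8 -0.1  0.1] g 35.1 t 12.47 j6 -69.8
```

Still closing.

Call:
drive_tool(series=[[0, 0, 0, 0], [0, 0, 0, 0], [0, 0, 0, 0], [0, 0, 0, 0], [0, 0, 0, 0], [0, 0, 0, 0]])

```text
time_s: 13.22
tcp_pos: [0.4041, -0.316, 0.087]
ee_rot: [[-1.0, -0.005, -0.0], [-0.005, 1.0, 0.0], [0.0, 0.0, -1.0]]
wrist_force: [-0.7, 2.0, 0.8]
gripper_width: 0.157
```

Call:
drive_tool(series=[[0, 0, -0.1, 0], [0, 0, -0.3, 0], [0, 0, -0.6, 0], [0, 0, -1, 0], [0, 0, -1, 0]])

```text
time_s: 13.85
tcp_pos: [0.4062, -0.3173, 0.2115]
ee_rot: [[-1.0, -0.005, 0.009], [-0.005, 1.0, -0.005], [-0.009, -0.005, -1.0]]
wrist_force: [0.8, -0.4, -4.3]
gripper_width: 0.16
```

```bash
python3 -c "
from h import *
to(.4038,-.3138,.085,90.36)"
```

```text
go [0.03  0.034 1.054] turn -0.0 | at [ 0.4062 -0.3173  0.2115] fix [-202.1 -518.5] yaw 90.3 F [ 0.8 -0.4 -4.3] g 13.9 t 13.85 j6 -69.8
```

Call:
drive_tool(series=[[0, 0, -0.3, 0], [0, 0.2, -0.6, 0], [0, 0.5, -0.6, 0], [0, 0.8, -0.6, 0], [0, 1, -0.6, 0], [0, 1, -0.6, 0]])

```text
time_s: 14.6
tcp_pos: [0.4028, -0.195, 0.2781]
ee_rot: [[-1.0, -0.007, -0.002], [-0.007, 1.0, 0.001], [0.002, 0.001, -1.0]]
wrist_force: [0.7, 0.9, -3.6]
gripper_width: 0.162
```

Call:
drive_tool(series=[[0, 0.3, 0, 0], [0, 0.6, 0, 0], [0, 0.9, 0, 0], [0, 1, 0, 0]])

```text
time_s: 15.1
tcp_pos: [0.4028, -0.0755, 0.2785]
ee_rot: [[-1.0, -0.006, -0.001], [-0.006, 1.0, -0.0], [0.001, -0.0, -1.0]]
wrist_force: [0.2, -0.9, -3.3]
gripper_width: 0.155
```

Call:
drive_tool(series=[[0, 0.3, 0, 0], [0, 0.6, 0, 0], [0, 0.9, 0, 0], [0, 1, 0, 0]])

```text
time_s: 15.6
tcp_pos: [0.4027, 0.0445, 0.2787]
ee_rot: [[-1.0, -0.006, -0.001], [-0.006, 1.0, -0.001], [0.001, -0.001, -1.0]]
wrist_force: [0.8, -0.0, -3.0]
gripper_width: 0.159
```

Call:
drive_tool(series=[[0, 0.3, 0, 0.01], [-0.1, 0.6, 0, 0.02], [-0.3, 0.9, 0, 0.03], [-0.5, 1, 0, 0.04], [-0.5, 1, 0, 0.04]])

```text
time_s: 16.23
tcp_pos: [0.4636, 0.1642, 0.2781]
ee_rot: [[-0.997, 0.076, -0.001], [0.076, 0.997, -0.001], [0.001, -0.001, -1.0]]
wrist_force: [-0.5, -1.3, -3.7]
gripper_width: 0.156
```

```bash
python3 -c "
from h import *
to(*f2w(0,0),.2115,85.77)"
```

```text
go [-1.503  0.288  0.553] turn -0.001 | at [0.4636 0.1642 0.2781] fix [-180.4  -34.1] yaw 85.64 F [-0.5 -1.3 -3.7] g 13.5 t 16.23 j6 -132.8
```

Call:
drive_tool(series=[[-0.3, 0.15, 0, 0], [-0.6, 0.29, 0, 0], [-0.9, 0.29, 0, 0], [-1, 0.29, 0, 0], [-1, 0.29, 0, 0]])

```text
time_s: 16.85
tcp_pos: [0.5842, 0.1886, 0.2781]
ee_rot: [[-0.997, 0.077, -0.002], [0.077, 0.997, -0.001], [0.002, -0.001, -1.0]]
wrist_force: [-0.8, -0.2, -3.1]
gripper_width: 0.159
```

Call:
drive_tool(series=[[-0.2, 0, 0, 0], [-0.4, 0, 0, 0], [-0.5, 0, 0.2, 0], [-0.5, 0, 0.5, 0], [-0.5, 0, 0.5, 0], [-0.5, 0, 0.5, 0]])

```text
time_s: 17.6
tcp_pos: [0.6442, 0.1854, 0.2209]
ee_rot: [[-0.997, 0.074, 0.002], [0.074, 0.997, 0.0], [-0.002, 0.0, -1.0]]
wrist_force: [0.4, -0.0, -3.2]
gripper_width: 0.16
```

```bash
python3 -c "
from h import *
to(*f2w(0,0),.2115,85.77)
from station import capture;import cv2
a=capture('top')['color'];b=capture('scene')['color'];cv2.imwrite('pics/t6.png',a);cv2.imwrite('pics/s6.png',b)
o=np.hstack([cv2.resize(a[190:290,225:325],(400,400),interpolation=2),cv2.resize(b[190:290,200:300],(400,400),interpolation=2)]);cv2.imwrite('pics/z7.png',o)
for x,y in((47,25),(47,-25),(55,65),(55,-65),(-55,65),(-55,-65)):
  w=[*f2w(x+8,y),.1345+0];print(x,y,(proj(TOP,w)-[225,190])*4,(proj(SC,w)-[200,190])*4+[400,0])
for y in(25,-25):
  w=[*f2w(55,y),.106];print('pin',(proj(TOP,w)-[225,190])*4,(proj(SC,w)-[200,190])*4+[400,0])
"
```

```text
go [-0.015 -0.003  0.079] turn -0.0 | at [0.6442 0.1854 0.2209] fix [-1.8  0.4] yaw 85.74 F [ 0.4 -0.  -3.2] g 13.9 t 17.6 j6 -124.2
47 25 [157.89556746  37.58671866] [543.22592719 113.78381226]
47 -25 [231.21065787  42.80199048] [612.04223    94.7384132]
55 65 [100.33301486  21.94149226] [481.64105423 124.17800739]
55 -65 [290.82571543  35.47950924] [660.12345287  75.05776863]
-55 65 [ 85.8414382  181.09816587] [552.4215078  201.15088135]
-55 -65 [278.08953368 194.93854377] [738.11372128 145.81134085]
pin [161.67232743  46.7302302 ] [546.27736258 150.98031102]
pin [233.75640782  51.86162202] [614.32943367 131.53516947]
```

View pics/z7.png

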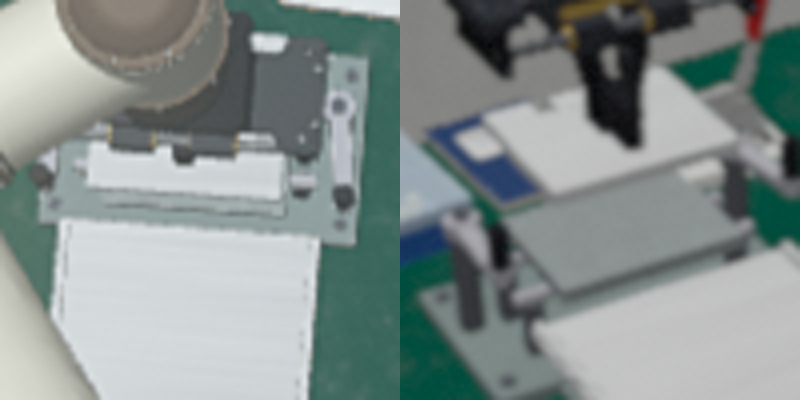

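The slot at (545,103) and the near corners match the prediction to about 1 mm. I'll correct 2 mm in x and start lowering.

Call:
drive_tool(series=[[-0.015, -0.002, 0, 0], [-0.015, -0.002, 0.1, 0], [-0.015, -0.002, 0.15, 0], [-0.015, -0.002, 0.15, 0], [-0.015, -0.002, 0.2, 0], [-0.015, -0.002, 0.25, 0], [-0.015, -0.002, 0.25, 0]])

```text
time_s: 18.58
tcp_pos: [0.6458, 0.1849, 0.1884]
ee_rot: [[-0.997, 0.075, -0.001], [0.075, 0.997, -0.0], [0.001, -0.0, -1.0]]
wrist_force: [0.7, 1.3, -3.3]
gripper_width: 0.16
```

```bash
python3 -c "
from h import *
to(*f2w(0,0),.1587,85.77)"
```

```text
go [-0.002  0.     0.248] turn -0.001 | at [0.6458 0.1849 0.1884] fix [-0.2  0. ] yaw 85.69 F [ 0.7  1.3 -3.3] g 13.9 t 18.57 j6 -124.0
```

Call:
drive_tool(series=[[0, 0, 0.03, 0], [0, 0, 0.06, 0], [0, 0, 0.09, 0], [0, 0, 0.12, 0], [0, 0, 0.12, 0]])

```text
time_s: 19.2
tcp_pos: [0.6461, 0.1851, 0.1744]
ee_rot: [[-0.997, 0.075, 0.0], [0.075, 0.997, 0.0], [-0.0, 0.0, -1.0]]
wrist_force: [1.6, 1.4, -3.3]
gripper_width: 0.162
```

Call:
drive_tool(series=[[0, 0, 0.04, 0], [0, 0, 0.08, 0], [0, 0, 0.11, 0], [0, 0, 0.125, 0], [0, 0, 0.125, 0], [0, 0, 0.125, 0]])

```text
time_s: 19.95
tcp_pos: [0.646, 0.185, 0.1595]
ee_rot: [[-0.997, 0.075, 0.0], [0.075, 0.997, 0.0], [-0.0, 0.0, -1.0]]
wrist_force: [3.6, 0.5, -4.8]
gripper_width: 0.16
```

Call:
drive_tool(series=[[0, 0, 0.005, 0], [0, 0, 0.01, 0], [0, 0, 0.015, 0], [0, 0, 0.015, 0]])

```text
time_s: 20.45
tcp_pos: [0.646, 0.185, 0.1587]
ee_rot: [[-0.997, 0.075, 0.001], [0.075, 0.997, 0.0], [-0.001, 0.0, -1.0]]
wrist_force: [-0.1, 0.1, 1.3]
gripper_width: 0.156
```

Call:
drive_tool(series=[[0, 0, 0, 0], [0, 0, 0, 0], [0, 0, 0, 0], [0, 0, 0, 0], [0, 0, 0, 0], [0, 0, 0, 0]], fingers=40)

```text
time_s: 21.2
tcp_pos: [0.6458, 0.185, 0.1578]
ee_rot: [[-0.997, 0.075, -0.0], [0.075, 0.997, 0.0], [0.0, 0.0, -1.0]]
wrist_force: [0.5, -0.3, 0.5]
gripper_width: 0.464
```

Call:
drive_tool(series=[[0, 0, -0.1, 0], [0, 0, -0.3, 0], [0, 0, -0.6, 0], [0.3, 0, -0.9, 0], [0.7, 0, -1, 0], [1, 0, -1, 0], [1, 0, -1, 0]])

```text
time_s: 22.08
tcp_pos: [0.5244, 0.194, 0.2799]
ee_rot: [[-0.997, 0.073, 0.002], [0.073, 0.997, 0.001], [-0.002, 0.002, -1.0]]
wrist_force: [1.0, 0.3, 1.2]
gripper_width: 0.463
```

Call:
drive_tool(series=[[0.3, 0, 0, 0], [0.6, 0, 0, 0], [0.6, 0, 0, 0]], fingers=0)

```text
time_s: 22.45
tcp_pos: [0.4535, 0.1994, 0.2788]
ee_rot: [[-0.997, 0.074, 0.001], [0.074, 0.997, 0.001], [-0.001, 0.001, -1.0]]
wrist_force: [0.6, 0.5, 0.3]
gripper_width: 0.206
```

```bash
python3 -c "
from h import *
to(*f2w(-38,130),.17,85.77)
from station import capture;import cv2
a=capture('top')['color'];b=capture('scene')['color'];cv2.imwrite('pics/t8.png',a);cv2.imwrite('pics/s8.png',b)
o=np.hstack([cv2.resize(a[190:290,225:325],(400,400),interpolation=2),cv2.resize(b[210:310,200:300],(400,400),interpolation=2)]);cv2.imwrite('pics/z8.png',o)"
```

```text
go [-1.291  1.08   0.909] turn 0.0 | at [0.4535 0.1994 0.2788] fix [-193.     0.3] yaw 85.78 F [0.6 0.5 0.3] g 17.9 t 22.45 j6 -136.8
```

View pics/z8.png

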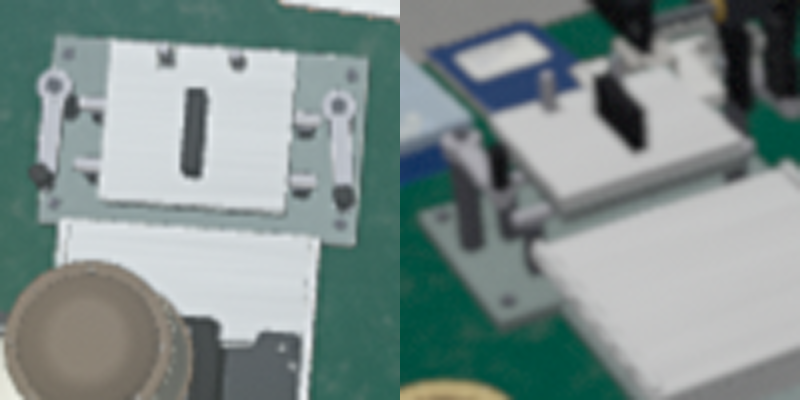

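The plate lies flush with both pins through their holes. Next I'll turn the gripper 90° and take hold of the left knob.

Call:
drive_tool(series=[[-0.2, 0.3, 0, -0.09], [-0.4, 0.6, 0, -0.18], [-0.6, 0.9, 0, -0.27], [-0.8, 0.98, 0, -0.36], [-1, 0.98, 0, -0.45], [-1, 0.98, 0, -0.54], [-1, 0.98, 0, -0.63], [-1, 0.98, 0, -0.72], [-1, 0.98, 0, -0.785], [-1, 0.98, 0, -0.785]], fingers=40)

```text
time_s: 23.8
tcp_pos: [0.5841, 0.3075, 0.2773]
ee_rot: [[-0.078, -0.997, -0.0], [-0.997, 0.078, -0.0], [0.0, 0.0, -1.0]]
wrist_force: [0.2, -0.1, 0.2]
gripper_width: 0.461
```

```bash
python3 -c "
from h import *
to(*f2w(-38,118.5),.172,175.77)"
```

```text
go [-0.008 -0.273  0.877] turn -0.002 | at [0.5841 0.3075 0.2773] fix [-70.8 117.7] yaw 175.5 F [ 0.2 -0.1  0.2] g 40.1 t 23.8 j6 -46.3
```

Call:
drive_tool(series=[[-0.01, -0.15, 0, 0], [-0.01, -0.275, 0.2, 0], [-0.01, -0.275, 0.5, 0], [-0.01, -0.275, 0.8, 0], [-0.01, -0.275, 0.88, 0], [-0.01, -0.275, 0.88, 0]])

```text
time_s: 24.55
tcp_pos: [0.6165, 0.3063, 0.1721]
ee_rot: [[-0.077, -0.997, 0.0], [-0.997, 0.077, -0.001], [0.001, -0.0, -1.0]]
wrist_force: [0.3, 1.1, 1.0]
gripper_width: 0.464
```

Call:
drive_tool(series=[[0, 0, 0, 0], [0, 0, 0, 0], [0, 0, 0, 0], [0, 0, 0, 0], [0, 0, 0, 0], [0, 0, 0, 0]], fingers=0)

```text
time_s: 25.3
tcp_pos: [0.6158, 0.3063, 0.1722]
ee_rot: [[-0.076, -0.997, -0.0], [-0.997, 0.076, -0.0], [0.0, 0.0, -1.0]]
wrist_force: [-0.1, -0.5, 0.6]
gripper_width: 0.008
```

```bash
python3 -c "
from h import *
to(*f2w(-38,118.5),.172,175.77)
from station import telemetry
s=telemetry.sense();p=w2f(s['tcp_pos']);c=np.array([25,99])
v=(p-c);f0=-np.arctan2(v[1],-v[0]) if 1 else 0
print('radius',np.hypot(*v),'a',f0+.3)
for f in np.linspace(f0,1.57,11)[1:].tolist()+[1.6]:
    k=c+66*np.array([-np.cos(f),-np.sin(f)]);d=s['ee_rot'].T@np.append(RF@((k-p)/1e3),0);print(np.round(d/.12,3)[:2])"
```

```text
go [ 0.003 -0.009  0.002] turn -0.001 | at [0.6158 0.3063 0.1722] fix [-39.  118.9] yaw 175.65 F [-0.1 -0.5  0.6] g 0.7 t 25.3 j6 -44.2
radius 67.04133976429787 a -0.001071921194015668
[0.103 0.013]
[0.206 0.015]
[ 0.307 -0.003]
[ 0.404 -0.039]
[ 0.491 -0.092]
[ 0.568 -0.16 ]
[ 0.631 -0.242]
[ 0.677 -0.334]
[ 0.705 -0.432]
[ 0.715 -0.535]
[ 0.714 -0.551]
```

The gripper closed on nothing, so I'll measure the knobs and look.

```bash
python3 -c "
from h import *
A=lambda x,y:((x+.5)/4.8-.5+225,(y+.5)/4.8-.5+190)
print(w2f(ray(TOP,*A(50,207),.126)),w2f(ray(TOP,*A(413,235),.126)))
B=lambda x,y:((x+.5)/4-.5+225,(y+.5)/4-.5+190)
print(w2f(ray(TOP,*B(40,175),.126)),w2f(ray(TOP,*B(344,195),.126)))
print((proj(SC,[*f2w(-38,118.5),.126])-[200,210])*4+[400,0])
from station import capture;import cv2
a=capture('top')['color'];b=capture('scene')['color']
o=np.hstack([cv2.resize(a[190:290,225:325],(400,400),interpolation=2),cv2.resize(b[210:310,190:290],(400,400),interpolation=2)]);cv2.imwrite('pics/z9.png',o)"
```

```text
[-40.9606313   97.73633396] [ -42.03194985 -108.03397671]
[-42.80698108  98.64359794] [ -41.523541   -107.93916986]
[466.39702246 150.30146996]
```

View pics/z9.png

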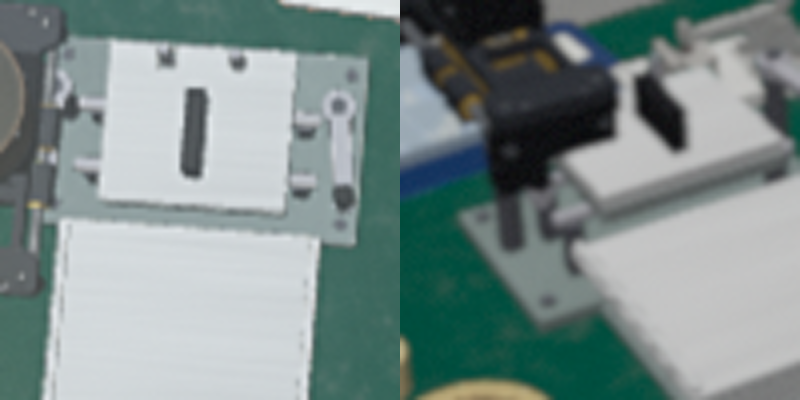

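The knobs actually start at fixture (-41,98) and (-42,-108), so neither arm is at angle 0. I'll open, slide over and regrip.

Call:
drive_tool(series=[[0, 0, 0, 0], [0, 0, 0, 0], [0, 0, 0, 0], [0, 0, 0, 0], [0, 0, 0, 0], [0, 0.015, 0, 0], [0.08, 0.015, 0, 0], [0.17, 0.015, 0, 0], [0.17, 0.015, 0, 0]], fingers=42)

```text
time_s: 26.52
tcp_pos: [0.6125, 0.2849, 0.1724]
ee_rot: [[-0.077, -0.997, -0.0], [-0.997, 0.077, -0.0], [0.0, 0.0, -1.0]]
wrist_force: [-0.1, 0.5, -0.4]
gripper_width: 0.482
```

Call:
drive_tool(series=[[0, 0, 0, 0], [0, 0, 0, 0], [0, 0, 0, 0], [0, 0, 0, 0], [0, 0, 0, 0], [0, 0, 0, 0]], fingers=0)

```text
time_s: 27.28
tcp_pos: [0.6132, 0.2864, 0.1723]
ee_rot: [[-0.076, -0.997, 0.002], [-0.997, 0.076, 0.001], [-0.001, -0.001, -1.0]]
wrist_force: [4.0, 0.5, -2.7]
gripper_width: 0.161
```

```bash
cat > arc.py <<'E'
import sys;from h import *
from station import telemetry
sg=int(sys.argv[1]);to(*f2w(-41,98*sg),.172,175.77)
s=telemetry.sense();p=w2f(s['tcp_pos']);c=np.array([25,99*sg]);f0=np.arctan2(sg*(99*sg-p[1]),25-p[0])
print('radius',np.hypot(*(p-c)),'a',f0+.3)
for f in np.linspace(f0,1.57,11)[1:].tolist()+[1.6]:
    k=c+66*np.array([-np.cos(f),-sg*np.sin(f)]);d=s['ee_rot'].T@np.append(RF@((k-p)/1e3),0);print(np.round(d/.12,3)[:2])
E
python3 arc.py 1
```

```text
go [0.007 0.006 0.002] turn -0.001 | at [0.6132 0.2864 0.1723] fix [-40.2  98.8] yaw 175.65 F [ 4.   0.5 -2.7] g 14.0 t 27.27 j6 -43.1
radius 65.23852728546511 a 0.3033476157382803
[ 0.086 -0.001]
[ 0.169 -0.021]
[ 0.249 -0.055]
[ 0.322 -0.1  ]
[ 0.387 -0.156]
[ 0.443 -0.222]
[ 0.488 -0.295]
[ 0.52  -0.375]
[ 0.54  -0.459]
[ 0.547 -0.544]
[ 0.547 -0.561]
```

Call:
drive_tool(series=[[0.085, 0, 0, 0], [0.17, -0.02, 0, 0], [0.25, -0.055, 0, 0], [0.32, -0.1, 0, 0], [0.39, -0.155, 0, 0], [0.445, -0.22, 0, 0], [0.49, -0.295, 0, 0], [0.52, -0.375, 0, 0], [0.54, -0.46, 0, 0], [0.547, -0.55, 0, 0]])

```text
time_s: 28.52
tcp_pos: [0.668, 0.2071, 0.1721]
ee_rot: [[-0.077, -0.997, -0.02], [-0.997, 0.077, -0.017], [0.019, 0.018, -1.0]]
wrist_force: [-7.0, -21.8, 9.4]
gripper_width: 0.132
```

Call:
drive_tool(series=[[0, -0.01, 0, 0], [0, -0.02, 0, 0], [0, -0.02, 0, 0], [0, -0.02, 0, 0]])

```text
time_s: 29.02
tcp_pos: [0.6719, 0.2062, 0.1721]
ee_rot: [[-0.078, -0.997, -0.016], [-0.997, 0.078, -0.017], [0.018, 0.015, -1.0]]
wrist_force: [-5.1, -21.1, 7.0]
gripper_width: 0.126
```

```bash
python3 arc.py 1 | head -2
```

```text
go [-0.622  0.546 -0.002] turn -0.002 | at [0.6719 0.2062 0.1721] fix [24.2 23.1] yaw 175.51 F [ -5.1 -21.1   7. ] g 11.0 t 29.02 j6 -35.0
radius 75.88949589844346 a 1.8605125731773542
```

The knob sits at the pad edge and squeezed the fingers sideways. I'll open and reassess.

Call:
drive_tool(series=[[0, 0, 0, 0], [0, 0, 0, 0], [0, 0, 0, 0], [0, 0, 0, 0], [0, 0, 0, 0]], fingers=42)

```text
time_s: 29.65
tcp_pos: [0.6725, 0.2162, 0.1722]
ee_rot: [[-0.075, -0.997, -0.008], [-0.997, 0.075, -0.002], [0.002, 0.008, -1.0]]
wrist_force: [-10.1, 0.5, 6.5]
gripper_width: 0.471
```

```bash
python3 arc.py 1 | head -2; python3 -c "
from h import *
from station import capture;import cv2
a=capture('top')['color'];b=capture('scene')['color']
cv2.imwrite('pics/t10.png',a);cv2.imwrite('pics/s10.png',b)
m=cv2.inRange(b[225:275,190:330],(0,0,0),(50,50,50));print(m.mean())"
```

```text
go [-0.54   0.544  0.005] turn -0.001 | at [0.6725 0.2162 0.1722] fix [24.2 33.2] yaw 175.69 F [-10.1   0.5   6.5] g 40.9 t 29.65 j6 -35.1
radius 65.84480061874721 a 1.8581554957664976
13.150714285714285
```

Call:
drive_tool(series=[[0, 0, -0.2, 0], [0, 0, -0.5, 0], [0, 0, -0.8, 0], [0.3, 0.15, -0.8, 0], [0.6, 0.3, -0.8, 0], [0.9, 0.5, -0.8, 0], [1, 0.55, -0.8, 0], [1, 0.55, -0.8, 0]])

```text
time_s: 30.75
tcp_pos: [0.601, 0.101, 0.2689]
ee_rot: [[-0.076, -0.997, 0.001], [-0.997, 0.076, 0.001], [-0.001, -0.001, -1.0]]
wrist_force: [0.8, 0.2, -0.4]
gripper_width: 0.48
```

```bash
cat > knob.py <<'E'
from h import *
import cv2
from station import capture
for n,C in(("top",TOP),("scene",SC)):
    im=capture(n)["color"];cv2.imwrite(f"pics/k_{n}.png",im)
    m=cv2.inRange(im,(0,0,0),(70,70,70));k,l,st,ce=cv2.connectedComponentsWithStats(m)
    for sg in(1,-1):
        e=proj(C,[*f2w(25,33*sg),.126]);print(n,sg,"expected seated",e.round(1))
        for i in range(1,k):
            if np.hypot(*(ce[i]-e))<25 and st[i,4]>3: print("  blob",ce[i].round(1),st[i].tolist(),"fix@z.126",w2f(ray(C,*ce[i],.126)).round(1))
E
python3 knob.py; python3 arc.py -1|head -1
```

```text
top 1 expected seated [260.9 210.6]
top -1 expected seated [285.  212.3]
scene 1 expected seated [238. 227.]
  blob [238. 232.] [236, 227, 5, 11, 46] fix@z.126 [ 2.1 43.6]
  blob [254.5 237.3] [249, 229, 12, 18, 129] fix@z.126 [-42.5  18.6]
scene -1 expected seated [260.9 220.5]
  blob [254.5 237.3] [249, 229, 12, 18, 129] fix@z.126 [-42.5  18.6]
go [0.099 0.024 0.803] turn -0.001 | at [0.6016 0.1018 0.2684] fix [-38.2 -86.1] yaw 175.69 F [0.5 0.2 0.3] g 41.8 t 30.85 j6 -29.1
```

The left knob's top is at column 238, row 227 in the scene view, exactly where a closed arm should be. For the right arm I'll keep the tips above the pin tops, with the TCP at 0.178.

```bash
python3 -c "
from h import *
to(*f2w(-41,-108.5),.178,175.77)"
```

```text
go [0.187 0.024 0.753] turn -0.001 | at [0.6016 0.1018 0.2684] fix [-38.2 -86.1] yaw 175.69 F [0.5 0.2 0.3] g 41.8 t 30.85 j6 -29.1
```

Call:
drive_tool(series=[[0.187, 0.024, 0, 0], [0.187, 0.024, 0.2, 0], [0.187, 0.024, 0.5, 0], [0.187, 0.024, 0.75, 0], [0.187, 0.024, 0.75, 0]])

```text
time_s: 31.48
tcp_pos: [0.5951, 0.078, 0.1755]
ee_rot: [[-0.076, -0.997, -0.006], [-0.997, 0.076, -0.002], [0.003, 0.006, -1.0]]
wrist_force: [0.9, 0.3, 0.2]
gripper_width: 0.481
```

Call:
drive_tool(series=[[0, 0, 0, 0], [0, 0, 0, 0], [0, 0, 0, 0], [0, 0, 0, 0], [0, 0, 0, 0], [0, 0, 0, 0]], fingers=0)

```text
time_s: 32.22
tcp_pos: [0.5976, 0.079, 0.1793]
ee_rot: [[-0.075, -0.997, 0.004], [-0.997, 0.075, 0.001], [-0.001, -0.004, -1.0]]
wrist_force: [4.2, 0.2, 0.6]
gripper_width: 0.158
```

```bash
python3 arc.py -1
```

```text
go [-0.093  0.005  0.061] turn -0.001 | at [0.5976 0.079  0.1793] fix [ -40.5 -109.1] yaw 175.68 F [4.2 0.2 0.6] g 13.8 t 32.23 j6 -27.3
radius 66.24813774823798 a 0.1462126640080344
[-0.095  0.005]
[-0.189 -0.005]
[-0.28  -0.031]
[-0.365 -0.072]
[-0.442 -0.127]
[-0.509 -0.194]
[-0.563 -0.272]
[-0.603 -0.358]
[-0.627 -0.45 ]
[-0.635 -0.544]
[-0.635 -0.561]
```

Call:
drive_tool(series=[[-0.095, 0, 0, 0], [-0.19, -0.01, 0, 0], [-0.28, -0.035, 0, 0], [-0.365, -0.075, 0, 0], [-0.44, -0.13, 0, 0], [-0.51, -0.2, 0, 0], [-0.565, -0.28, 0, 0], [-0.565, -0.28, 0, 0]])

```text
time_s: 33.22
tcp_pos: [0.6323, 0.1459, 0.1788]
ee_rot: [[-0.076, -0.997, -0.006], [-0.997, 0.076, 0.002], [-0.001, 0.006, -1.0]]
wrist_force: [-6.7, 8.7, 8.2]
gripper_width: 0.16
```

```bash
python3 arc.py -1
```

```text
go [0.485 0.25  0.057] turn -0.001 | at [0.6323 0.1459 0.1788] fix [-10.8 -39.9] yaw 175.63 F [-6.7  8.7  8.2] g 13.9 t 33.23 j6 -31.4
radius 69.11340273271809 a 1.3259744197379524
[ 0.007 -0.039]
[-0.006 -0.066]
[-0.018 -0.094]
[-0.029 -0.122]
[-0.037 -0.15 ]
[-0.045 -0.179]
[-0.051 -0.209]
[-0.055 -0.238]
[-0.057 -0.268]
[-0.058 -0.298]
[-0.058 -0.314]
```

Call:
drive_tool(series=[[0, 0, 0, 0], [0, 0, 0, 0], [0, 0, 0, 0], [0, 0, 0, 0]], fingers=24)

```text
time_s: 33.72
tcp_pos: [0.6347, 0.1433, 0.1778]
ee_rot: [[-0.076, -0.997, -0.001], [-0.997, 0.076, -0.001], [0.001, 0.001, -1.0]]
wrist_force: [-0.6, -1.3, 0.1]
gripper_width: 0.273
```

```bash
python3 arc.py -1|head -2;python3 -c "
from h import *
to(*f2w(15,-34),.178);to(*f2w(30,-33),.178)"
```

```text
go [0.465 0.272 0.049] turn -0.001 | at [0.6347 0.1433 0.1778] fix [ -8.2 -42.3] yaw 175.62 F [-0.6 -1.3  0.1] g 23.7 t 33.73 j6 -31.3
radius 65.67066988788878 a 1.3412805063387803
go [-0.07  -0.193 -0.002] turn 0 | at [0.6347 0.1433 0.1778] fix [ -8.2 -42.3] yaw 175.62 F [-0.6 -1.3  0.1] g 23.7 t 33.73 j6 -31.3
go [-0.079 -0.318 -0.002] turn 0 | at [0.6347 0.1433 0.1778] fix [ -8.2 -42.3] yaw 175.62 F [-0.6 -1.3  0.1] g 23.7 t 33.73 j6 -31.3
```

Call:
drive_tool(series=[[-0.04, -0.06, 0, 0], [-0.06, -0.13, 0, 0], [-0.07, -0.19, 0, 0], [-0.075, -0.25, 0, 0], [-0.078, -0.29, 0, 0], [-0.078, -0.32, 0, 0], [-0.078, -0.335, 0, 0], [-0.078, -0.335, 0, 0]])

```text
time_s: 34.72
tcp_pos: [0.6741, 0.15, 0.178]
ee_rot: [[-0.076, -0.997, -0.004], [-0.997, 0.076, -0.001], [0.001, 0.004, -1.0]]
wrist_force: [-6.9, 2.2, 2.3]
gripper_width: 0.278
```

```bash
python3 arc.py -1|head -1
```

```text
go [0.546 0.595 0.053] turn -0.001 | at [0.6741 0.15   0.178 ] fix [ 30.6 -32.7] yaw 175.64 F [-6.9  2.2  2.3] g 24.2 t 34.73 j6 -30.2
```

Force is rising, probably at the hard stop. One more small nudge to confirm it.

Call:
drive_tool(series=[[0, -0.01, 0, 0], [0, -0.02, 0, 0], [0, -0.02, 0, 0], [0, -0.02, 0, 0]])

```text
time_s: 35.22
tcp_pos: [0.6746, 0.15, 0.1779]
ee_rot: [[-0.076, -0.997, -0.009], [-0.997, 0.076, -0.001], [0.002, 0.009, -1.0]]
wrist_force: [-11.3, 4.2, 5.3]
gripper_width: 0.278
```

Call:
drive_tool(series=[[0, 0.06, 0, 0], [0, 0.06, -0.1, 0], [0, 0.06, -0.4, 0], [-0.25, 0.06, -0.4, 0], [-0.55, 0.06, -0.4, 0], [-0.55, 0.06, -0.4, 0]])

```text
time_s: 35.98
tcp_pos: [0.6767, 0.2182, 0.2272]
ee_rot: [[-0.073, -0.997, 0.003], [-0.997, 0.073, 0.001], [-0.001, -0.003, -1.0]]
wrist_force: [-0.3, -0.4, -0.5]
gripper_width: 0.275
```

```bash
python3 -c "
from h import *
to(*f2w(25.5,33),.178)"
```

```text
go [0.021 0.023 0.41 ] turn 0 | at [0.6767 0.2182 0.2272] fix [28.2 35.5] yaw 175.79 F [-0.3 -0.4 -0.5] g 23.9 t 35.98 j6 -35.1
```

Call:
drive_tool(series=[[0.02, 0.023, 0, 0], [0.02, 0.023, 0, 0], [0.02, 0.023, 0.15, 0], [0.02, 0.023, 0.3, 0], [0.02, 0.023, 0.4, 0], [0.02, 0.023, 0.4, 0]], fingers=28)

```text
time_s: 36.72
tcp_pos: [0.6723, 0.2136, 0.176]
ee_rot: [[-0.076, -0.997, -0.003], [-0.997, 0.076, -0.002], [0.002, 0.003, -1.0]]
wrist_force: [0.6, -0.1, 0.7]
gripper_width: 0.322
```

Call:
drive_tool(series=[[0, -0.02, 0, 0], [0, -0.04, 0, 0], [0, -0.06, 0, 0], [0, -0.07, 0, 0], [0, -0.07, 0, 0]])

```text
time_s: 37.35
tcp_pos: [0.6807, 0.2134, 0.1785]
ee_rot: [[-0.076, -0.997, -0.001], [-0.997, 0.076, -0.0], [0.0, 0.001, -1.0]]
wrist_force: [-3.5, -0.1, 3.8]
gripper_width: 0.324
```

```bash
python3 -c "
from h import *
to(*f2w(25.5,33),.178)"
```

```text
go [-0.016  0.058  0.005] turn 0 | at [0.6807 0.2134 0.1785] fix [32.5 31. ] yaw 175.65 F [-3.5 -0.1  3.8] g 28.1 t 37.35 j6 -34.7
```

Call:
drive_tool(series=[[0, -0.01, 0, 0], [0, -0.025, 0, 0], [0, -0.025, 0, 0]])

```text
time_s: 37.72
tcp_pos: [0.6814, 0.2134, 0.1784]
ee_rot: [[-0.076, -0.997, -0.007], [-0.997, 0.076, -0.001], [0.002, 0.007, -1.0]]
wrist_force: [-11.9, 1.7, 7.5]
gripper_width: 0.322
```

Call:
drive_tool(series=[[0, 0.08, 0, 0], [0, 0.08, -0.1, 0], [0, 0.08, -0.4, 0], [0, 0.08, -0.7, 0], [0, 0.5, -0.8, 0], [0, 1, -0.8, 0], [0, 1, -0.8, 0]])

```text
time_s: 38.6
tcp_pos: [0.5615, 0.2216, 0.2754]
ee_rot: [[-0.074, -0.997, -0.0], [-0.997, 0.074, 0.0], [-0.0, 0.0, -1.0]]
wrist_force: [0.5, 0.2, 0.6]
gripper_width: 0.323
```

Call:
drive_tool(series=[[0.2, 0.4, 0, 0], [0.4, 0.8, 0, 0], [0.6, 0.9, 0, 0], [0.8, 0.9, 0, 0], [1, 0.9, 0, 0], [1, 0.9, 0, 0]])

```text
time_s: 39.35
tcp_pos: [0.4489, 0.11, 0.2754]
ee_rot: [[-0.078, -0.997, 0.003], [-0.997, 0.078, 0.001], [-0.001, -0.003, -1.0]]
wrist_force: [-0.4, 0.3, -0.2]
gripper_width: 0.324
```

```bash
python3 knob.py; python3 -c "
from h import *
import cv2
a=cv2.imread('pics/k_top.png');b=cv2.imread('pics/k_scene.png')
o=np.hstack([cv2.resize(a[190:290,225:325],(400,400),interpolation=2),cv2.resize(b[200:300,190:290],(400,400),interpolation=2)])
o=np.vstack([o,np.hstack([cv2.resize(a[120:360,170:490],(267,200)),cv2.resize(b,(267,200)),np.zeros((200,266,3),np.uint8)])]);cv2.imwrite('pics/z12.png',o);to(0.4,0,.3)"
```

```text
top 1 expected seated [260.9 210.6]
top -1 expected seated [285.  212.3]
scene 1 expected seated [238. 227.]
  blob [260.7 225.5] [259, 221, 4, 10, 31] fix@z.126 [  1.5 -20.8]
  blob [237.9 231.7] [236, 227, 5, 11, 44] fix@z.126 [ 3.8 43.1]
  blob [254.7 237.4] [249, 229, 12, 18, 127] fix@z.126 [-43.   18.5]
scene -1 expected seated [260.9 220.5]
  blob [260.7 225.5] [259, 221, 4, 10, 31] fix@z.126 [  1.5 -20.8]
  blob [254.7 237.4] [249, 229, 12, 18, 127] fix@z.126 [-43.   18.5]
go [ 0.954  0.336 -0.21 ] turn 0 | at [0.449  0.1111 0.275 ] fix [-191.   -88.2] yaw 175.6 F [ 0.2  0.6 -0.2] g 28.2 t 39.45 j6 -38.5
```

View pics/z12.png

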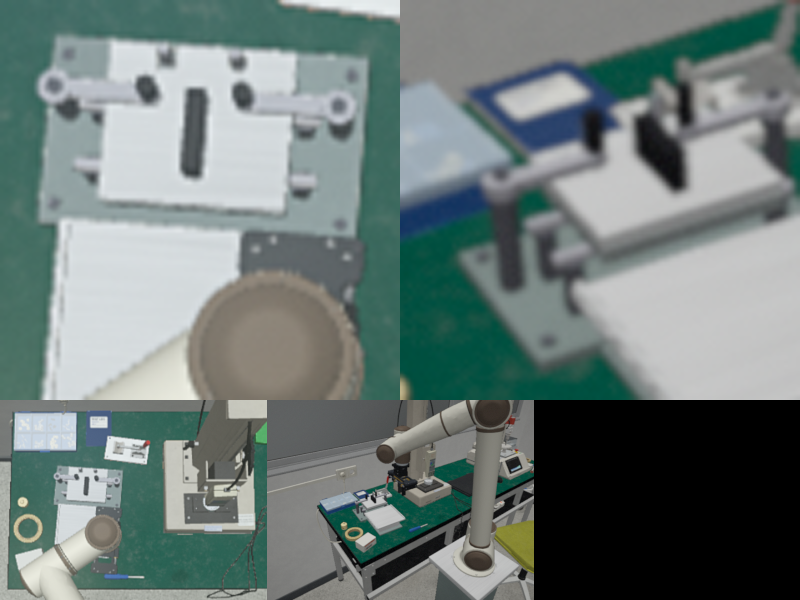

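Both arms are square across the plate, with the knobs at the predicted closed positions in the scene view. The plate is flush, the bystanders look unmoved, and the gripper is clear. Handing in.

```bash
python3 -c "
from station import order
print(order.finish_job())"
```

```text
the job is handed in; nothing more can be done
None
```

The job is done and handed in at about 39.5 s of the 72 s allowed. No verdict was reported.

- **Panel:** I pushed it off the shelf onto the rods with the open fingers until it stopped hard against the pins, at about 13 N. The camera fit put it at fixture x -1.7 mm and turned 0.4°. That is slightly off the nominal position, but within the roughly 2 mm scatter of the fit.
- **Plate:** It went over both pins with little force and came to rest at the height expected for a flush fit. The pictures show it lying flat.
- **Swing arms:** Both are against their stops at about 11–12 N. In the last scene picture the knob tops are within a pixel of where closed arms should put them.
- **What went wrong:**
  - My first grip on the left knob closed on nothing, because the arms did not start at angle 0.
  - The fingers then slipped sideways while turning the left arm, peaking at about 22 N on the readings I saw. They slipped a little on the right arm too.
  - One finger also pressed a pin at about 10 N as it opened.
  - I finished both arms by pushing with loosely open fingers.
- **Last look:** The gripper was clear of everything. By eye, the carton, tape roll and weight had not moved; I did not measure them.

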